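Shut and lock the craft supply case

ROBOT

A 7-joint arm with a two-finger parallel gripper is mounted at the origin on the work surface. World frame = base frame: x ahead of the robot, y to its left, z up, the work surface at z = 0. Lengths are in mm, angles in rad, forces in N, time in s.
With the tool pointing down it reaches from about 425 to 875 mm from the base axis. Payload 9.9 kg.
Tool frame: the origin (TCP) lies between the finger pads; the fingertips stand 17 mm ahead of it and the grasp point (between the pads) lies 2 mm behind it; x points along the fingers, z is the direction in which the jaws open and shut, and the axes are right-handed (so a half turn about x gives the same grasp; the last joint's range is limited). The gripper opens to 85 mm and grips with 20 to 120 N. Pads are 22 mm wide; open, the fingers measure 114 mm over their backs; the gripper's body (76 mm by 85 mm) begins 54 mm behind the grasp point. The pads swing forward as they close: fully open they stand 13 mm farther back than shut.
Start: joints at [1.226, 0.576, 0.025, 1.437, -0.015, 1.129, -0.057], TCP at [174.055, -652.176, 223.489] pointing down, gripper open.
Joint ranges: [-2.76, 2.76], [-0.34, 2.15], [-1.52, 1.57], [0.19, 2.46], [-1.09, 4.23], [0.17, 1.99], [-2.82, 2.82]. Speed limits (rad/s): [2.22, 2.22, 3.01, 3.01, 3.14, 3.14, 3.14].

INTERFACE

Orientations are given as a unit quaternion [w, x, y, z].
In Python, from rig import bot gives the robot as it stands. Calls block until the motion is done:
- bot.move_pose(position, orientation): joint-space move of the TCP to a pose.
- bot.movel(position, feed=150, frame=None): straight line of the TCP; frame=None keeps the orientation; feed is the mean speed in mm/s.
- bot.move_j(angles): joint-space move.
- bot.open_gripper() and bot.grab(): open the fingers fully, or close them until they stop; the grip force is fixed at half the most.
- bot.pause(seconds).
- bot.solve_ik(position, orientation): joint angles nearest the present ones, or None.
- bot.read_camera(name): name is "scene" or "top" or "wrist"; returns (picture, depth): 384x512x3 uint8, blue, green, red; 384x512 float32, mm along the optical axis (not along the pixel's ray), 0 where there is no reading.
- bot.camera_info(name): a dict with "intrinsics" (3x3 intrinsics, pixels), "rvec" (rotation vector, rad) and "tvec" (3), from world to camera coordinates, as OpenCV has them. Camera axes: x right, y down, z forward; pixel columns grow to the right and rows downward; lengths in mm; the calibration is good to about 2 mm. A picture is of the moment at which its call begins: read the wrist's pose just before it. camera_info takes no time and is no camera call; for the wrist camera it gives the pose at the moment of the call.
A pose or a line that the arm cannot do raises bot.PlanningError and nothing moves.
- bot.sign_off(): hands the job in, once; it reports no verdict.
Readings, each from a call of its own:
- bot.current_t(): time.
- bot.current_qpos(): joint angles.
- bot.current_dq(): joint speeds.
- bot.current_effort(): joint torques, N m.
- bot.current_tool_pos(): TCP position.
- bot.current_orientation(): TCP orientation.
- bot.current_ft_force(): force on the tool from outside, world axes, zero at the start.
- bot.current_ft_torque(): the same for the moment, N m.
- bot.current_width(): finger opening in mm.
Only numpy, scipy, OpenCV 4.12 (cv2) and the standard library are available. Lean on these libraries where they do the work, as an engineer would, in place of code of your own. Each camera call takes 0.05 s, during which the arm holds its last target.

TASK

The panel on top of the craft class's plywood supply case stands ajar. With a fingertip push the panel down flush on the case, then set a fingertip in the slot of the round fastener and turn it clockwise, seen from above, until it stops and the panel is locked (the slot then lies parallel to the panel's front edge). Nothing is to be picked up: do not raise the panel further, and leave the other things on the table where they stand.

Things in the scene. Friction and masses are not known exactly. Their poses are not given: they have to be found in the camera images.
- chest: the supply case: a plywood box standing fast on the table (it does not move), 240 mm (its x) by 260 mm (its y), walls 70 mm high and 8 mm thick. Origin: centre of its underside, on the table. Its -x side is the front (with the fastener), its +x side the back (with the hinge). The panel's top is 80 mm above the table when the panel is flush.
- panel (a joint): the case's plywood top panel, 244 x 264 x 10 mm, hinged along the back top edge (hinge line 120 mm from the case's origin towards its +x, 70 mm above the table). 0 = flush, shut on the case; positive = front edge raised (rad); it starts ajar at 0.15 to 0.35. The stiff hinge stays where it is left; about 5 N straight down near the front edge pushes it shut. It can be pushed anywhere on its top, on the fastener too.
- panel_left (a point): a point on the panel's top face, 50 mm from the front edge and 90 mm to the +y side of the middle: bare wood, a good place to push. x, y, z as the panel's: x towards the hinge, z out of its top face.
- panel_right (a point): the same on the -y side of the middle.
- slot (a point): the fastener: a round grey plastic head, 92 mm across, standing 19 mm proud of the panel's top, mid-way across the panel with its axis 60 mm from the front edge. A straight slot crosses it from side to side, open at both ends: 32 mm wide, 14 mm deep, with flat side walls. This point is the middle of the slot's floor, on the turning axis, 5 mm above the panel's top (85 mm above the table when flush). x runs along the slot, y across it, z is the turning axis, out of the panel.
- fastener (a joint): turn of the fastener (rad), growing clockwise as seen from above: 0 = open, slot pointing from front to hinge; pi/2 = stop, locked, slot parallel to the front edge. It starts between 0 and 0.4 and stays where it is left; it turns with about 4 N against a slot wall 28 mm from the axis. A tongue under the panel passes beneath a catch inside the front wall: it locks only if the panel is flush, and bars the panel from shutting if it is turned beforehand.
- glue_a: white glue bottle with a thin nozzle, 36 mm across, 105 mm tall; bystander, loose. Origin: centre of its underside.
- glue_b: a second glue bottle like glue_a; bystander, loose. Origin: centre of its underside.
- stamp: wooden hand stamp standing upright, 40 mm across, 66 mm tall; bystander, loose. Origin: centre of its underside.
- glue_stick: upright glue stick, white with a black cap, 30 mm across, 85 mm tall; bystander, loose. Origin: centre of its underside.
- tub: open clear plastic tub, 160 x 110 x 50 mm; bystander, loose. Origin: centre of its underside.
- phone: black telephone lying flat, 150 x 75 x 9 mm; bystander, loose. Origin: centre of its underside.
- jar: lidded glass jar, 60 mm across, 75 mm tall; bystander, loose. Origin: centre of its underside.
- packet: flat brown card packet, 100 x 170 x 14 mm; bystander, loose. Origin: centre of its underside.

How it is judged:
By the outcome, as a careful person would: the job done as asked, in the order asked, and still so for the second after the job is handed in, with the robot touching nothing.
It also fails if it takes over 45 s, if anything falls off the work surface, if the arm or the gripper's body presses on something with over 40 N, if the wrist force passes 120 N, or if a joint passes its speed limit or range.

## Working session

There is one attempt and no reset: what is moved stays moved. The work goes in short steps, each a Python script; the robot and the scene stay as the last script left them, time stands still between calls to the robot, and variables do not carry over. Pictures are saved under pics/ and viewed, and the job is handed in when it is done.

```bash
ls; mkdir -p pics
python3 - <<'E'
from rig import bot
import cv2,numpy as np
for n in ("scene","top","wrist"):
    i=bot.camera_info(n); im,d=bot.read_camera(n)
    cv2.imwrite(f"pics/{n}0.png",im); np.savez(f"pics/{n}0.npz",d=d,K=i["intrinsics"],r=i["rvec"],t=i["tvec"])
    print(n,i)
print(bot.current_t(),bot.current_orientation(),bot.current_tool_pos())
E
```

```text
pics
scene {'intrinsics': array([[406.05609541,   0.        , 251.97958063],
       [  0.        , 406.05609541, 188.92184431],
       [  0.        ,   0.        ,   1.        ]]), 'rvec': array([ 1.75475221,  1.61124504, -0.77059307]), 'tvec': array([ -85.76764952, -302.55142973, 1436.97459853])}
top {'intrinsics': array([[358.63343737,   0.        , 256.88768378],
       [  0.        , 358.63343737, 191.15143073],
       [  0.        ,   0.        ,   1.        ]]), 'rvec': array([ 2.20378683, -2.14648887,  0.14394336]), 'tvec': array([ 28.690988  , 607.68338202, 927.83381664])}
wrist {'intrinsics': array([[299.43532331,   0.        , 257.25324054],
       [  0.        , 299.43532331, 192.26560775],
       [  0.        ,   0.        ,   1.        ]]), 'rvec': array([-2.29369695,  1.7618229 ,  0.26889959]), 'tvec': array([-673.38429728,  -39.18096578,  380.77287035])}
0.15 [ 0.56041452  0.43098053  0.56114915 -0.43046833] [ 173.98826497 -651.83864171  222.83119847]
```

View pics/scene0.png

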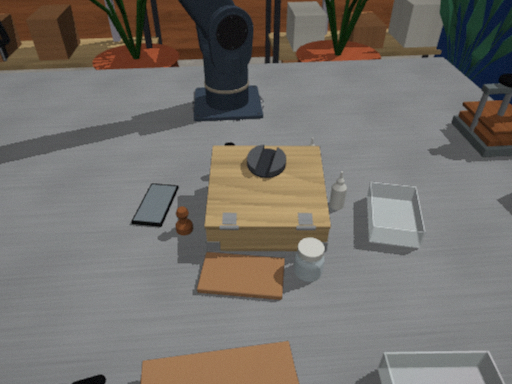

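View pics/top0.png

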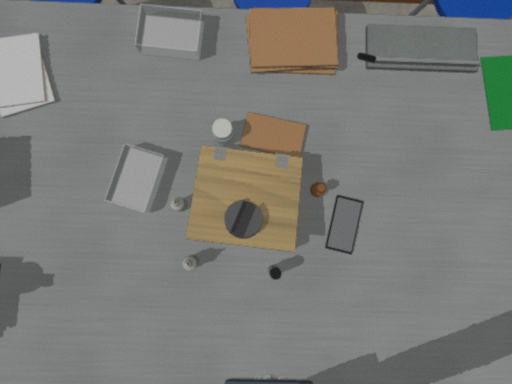

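View pics/wrist0.png

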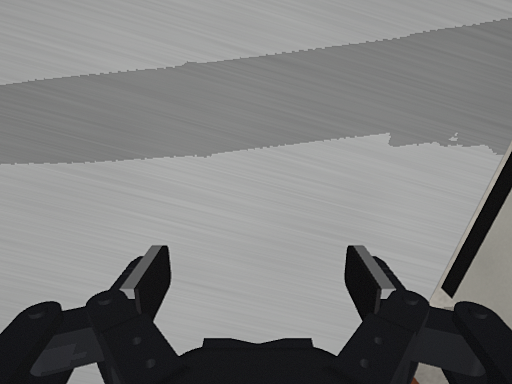

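Top view: the case spans about (188–302, 147–250) and its hinges are on the far side (top of the picture). The fastener is at about (243,219), with the slot running from lower-left to upper-right. There is a glue bottle at (190,263) and a glue stick at (275,273), both in front of the case. Next I'll enlarge it and measure.

```bash
cat > h.py <<'E'
import cv2,numpy as np
def load(n):
    z=np.load(f"pics/{n}.npz"); return z['d'],z['K'],cv2.Rodrigues(z['r'])[0],z['t'].ravel()
def cloud(n):
    d,K,R,t=load(n); v,u=np.mgrid[:384,:512]
    c=np.stack([(u-K[0,2])/K[0,0]*d,(v-K[1,2])/K[1,1]*d,d],-1)
    return (c-t)@R   # world
def snap(bot,n,name):
    i=bot.camera_info(n); im,d=bot.read_camera(n)
    cv2.imwrite(f"pics/{name}.png",im); np.savez(f"pics/{name}.npz",d=d,K=i["intrinsics"],r=i["rvec"],t=i["tvec"]); return im
E
python3 - <<'E'
from h import *
im=cv2.imread("pics/top0.png")
cv2.imwrite("pics/top0c.png",cv2.resize(im[130:290,160:310],None,fx=5,fy=3.75*1,interpolation=cv2.INTER_CUBIC)[:600] if 0 else cv2.resize(im[135:285,165:315],None,fx=4,fy=4,interpolation=cv2.INTER_CUBIC))
P=cloud("top0")
def p(u,v): print((u,v),P[v,u].round(1))
for q in [(190,238),(205,152),(300,156),(294,246),(215,230),(280,235),(210,180),(280,190),(243,219),(236,231),(250,206),(230,215),(255,224),(190,263),(275,273),(178,204),(319,189),(222,128),(120,100)]: p(*q)
# plane fit on panel wood
pts=np.concatenate([P[160:200:2,210:290:2].reshape(-1,3),P[205:236:2,200:215:2].reshape(-1,3),P[205:240:2,272:292:2].reshape(-1,3)])
A=np.c_[pts[:,:2],np.ones(len(pts))]
c,res,_,_=np.linalg.lstsq(A,pts[:,2],rcond=None); print(c, np.std(A@c-pts[:,2]), np.hypot(*c[:2]), np.arctan2(c[1],c[0]))
E
```

```text
(190, 238) [480.1 203.1 122.5]
(205, 152) [698.1 181.   84.2]
(300, 156) [ 7.131e+02 -7.470e+01 -1.000e-01]
(294, 246) [467.2 -45.6 122.6]
(215, 230) [500.6 144.8 118.1]
(280, 235) [492.5 -11.9 118. ]
(210, 180) [624.4 163.9  97.1]
(280, 190) [604.3 -11.9  95.5]
(243, 219) [528.8  78.4 115.4]
(236, 231) [499.4  94.1 125.1]
(250, 206) [561.2  62.3 109.4]
(230, 215) [537.  109.4 130.8]
(255, 224) [517.1  49.3 133.8]
(190, 263) [417.9 206.6  83.4]
(275, 273) [398.9  -3.9  88.2]
(178, 204) [563.3 243.8  80.8]
(319, 189) [ 613.4 -116.3   63.8]
(222, 128) [765.2 140.6  74.5]
(120, 100) [ 8.589e+02  4.374e+02 -8.000e-01]
[-2.56535079e-01  1.73008062e-02  2.54410568e+02] 45.07426303414212 0.25711780278399066 3.074254305649685
```

View pics/top0c.png

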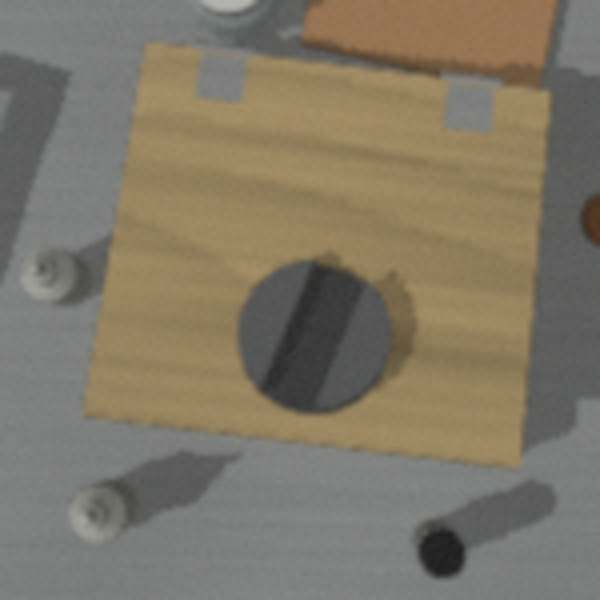

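```bash
cat > fit.py <<'E'
from h import *
from scipy.optimize import least_squares
d,K,R,t=load("top0"); P=cloud("top0")
pts=np.concatenate([P[165:200:2,210:290:2].reshape(-1,3),P[205:234:2,200:215:2].reshape(-1,3),P[205:238:2,272:290:2].reshape(-1,3)])
pts=pts[pts[:,2]>60]
m=pts.mean(0); _,s,V=np.linalg.svd(pts-m); n=V[2]*np.sign(V[2,2])
print("n",n,"resid",s[2]/np.sqrt(len(pts)),"tilt",np.arccos(n[2]),"yaw",np.arctan2(n[1],n[0])-np.pi if n[0]<0 else np.arctan2(n[1],n[0]))
def ray(u,v,off=0):
    r=R.T@np.array([(u-K[0,2])/K[0,0],(v-K[1,2])/K[1,1],1]); o=-R.T@t
    return o+r*((m+n*off-o)@n)/(r@n)
C=[ray(165+u/4,135+v/4) for u,v in [(146,43),(551,92),(520,466),(84,416)]]
for c in C: print(c.round(1))
bl,br,fr,fl=C
print([np.linalg.norm(a-b).round(1) for a,b in [(bl,br),(br,fr),(fr,fl),(fl,bl)]])
obs=np.array([[165+u/4,135+v/4] for u,v in [(146,43),(551,92),(520,466),(84,416)]])
rv=cv2.Rodrigues(R)[0]
def model(x,y,yaw,a,L):  # L: local on panel: dist from hinge toward front, y, height above case top
    # panel frame: origin hinge (120,0,70)
    l=np.array(L,float); X=np.c_[120-l[:,0]*np.cos(a)-l[:,2]*np.sin(a)*(-1)*(-1)*(-1)*(-1)*0, l[:,1], 70+l[:,0]*np.sin(a)]
    X[:,0]+=l[:,2]*np.sin(a); X[:,2]+=l[:,2]*np.cos(a)
    c,s_=np.cos(yaw),np.sin(yaw)
    return np.c_[x+c*X[:,0]-s_*X[:,1],y+s_*X[:,0]+c*X[:,1],X[:,2]]
# panel extends 2mm beyond each side: 242 from hinge at front
Lc=[(-2,132,10),(-2,-132,10),(242,-132,10),(242,132,10)]
def f(q):
    W=model(*q,Lc); uv=cv2.projectPoints(W,rv,t,K,None)[0][:,0]
    wn=np.array([-np.sin(q[3])*np.cos(q[2])*-1,0,0])
    # plane residual
    W3=model(*q,[(0,0,10),(0,0,11)]); nn=W3[1]-W3[0]
    return np.r_[(uv-obs).ravel()*2.6,((pts[::10]-W3[0])@nn)*0.3]
s=least_squares(f,[600,70,-.06,.25]); print("chest x,y,yaw,angle",s.x, f(s.x)[:8].round(1), np.mean(f(s.x)[8:]/.3))
for nm,l in [("slot",(182,0,15)),("left",(192,90,10)),("right",(192,-90,10))]:
    print(nm,"now",model(*s.x,[l])[0].round(1),"flush",model(*s.x[:3],0,[l])[0].round(1))
# slot direction: line edges in crop
q=s.x
for u1,v1,u2,v2 in [(262,388,318,262),(310,410,362,287)]:
    a=ray(165+u1/4,135+v1/4,5);b=ray(165+u2/4,135+v2/4,5); dd=b-a; print("slot edge ang world",np.arctan2(dd[1],dd[0]), "mid",(a+b)/2)
E
python3 fit.py
python3 - <<'E'
from h import *
im=cv2.imread("pics/scene0.png")
cv2.imwrite("pics/scene0c.png",cv2.resize(im[130:290,130:350],None,fx=3.5,fy=3.5,interpolation=cv2.INTER_CUBIC))
E
```

```text
n [ 0.68911307 -0.00886418  0.72459962] resid 42.23948821936548 tilt 0.7603430727328163 yaw -0.01286245971778188
[742.2 207.1 -34.8]
[709.  -83.5  -6.9]
[460.1 -34.1 230.4]
[480.  196.8 214.3]
[np.float64(293.8), np.float64(347.4), np.float64(232.3), np.float64(361.8)]
chest x,y,yaw,angle [ 5.02955172e+02  7.66223556e+01 -8.31742367e-02  9.51306911e-01] [ -8.7  72.9  -6.6  70.5  33.5 -22.1 -28.3 -27.3] -10.978816749790413
slot now [529.4  74.4 226.9] flush [441.2  81.8  85. ]
left now [527.  164.9 232.1] flush [438.7 172.3  80. ]
right now [512.1 -14.5 232.1] flush [423.7  -7.1  80. ]
slot edge ang world -0.3492017447384054 mid [534.80458149  89.550347   167.81456081]
slot edge ang world -0.36735584689770456 mid [521.70272521  63.0768714  179.95091108]
```

View pics/scene0c.png

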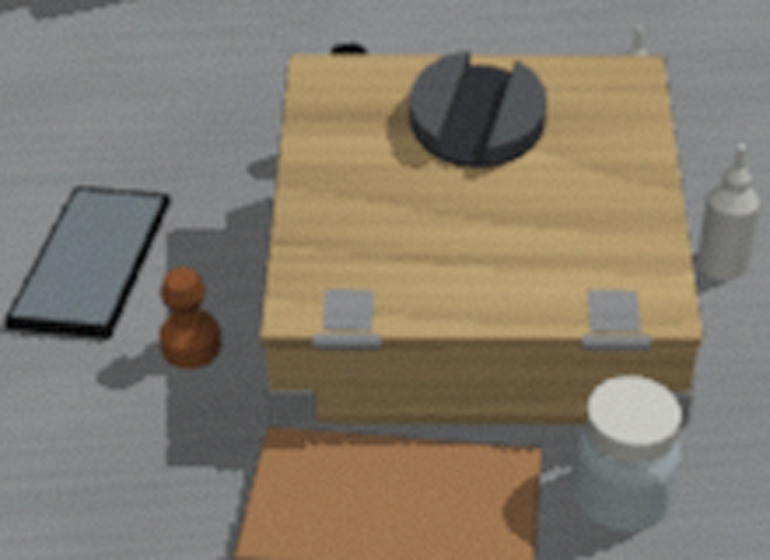

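The fit is wrong. Its residual is far too large, most likely because pixels with no depth reading got in, so I'll filter them out.

```bash
sed -i 's/pts=pts\[pts\[:,2\]>60\]/pts=pts[(pts[:,2]>60)\&(pts[:,2]<128)]/' fit.py; python3 fit.py
```

```text
n [ 0.17938054 -0.01677437  0.98363674] resid 1.522676858560692 tilt 0.18115230125316628 yaw -0.09324163056532556
[715.  191.1  80.3]
[690.8 -70.5  80.3]
[454.4 -48.  123.8]
[477.6 212.3 124. ]
[np.float64(262.7), np.float64(241.5), np.float64(261.3), np.float64(242.3)]
chest x,y,yaw,angle [ 5.80835350e+02  7.15626155e+01 -9.11240408e-02  1.85078281e-01] [-0.5 -0.9  0.5 -1.1  1.5  1.3 -1.5  0.3] 0.159453140645391
slot now [524.9  76.7 118.2] flush [519.1  77.2  85. ]
left now [522.4 167.3 115.2] flush [517.3 167.7  80. ]
right now [506.  -12.  115.2] flush [500.9 -11.5  80. ]
slot edge ang world -0.3806817298837896 mid [535.5491871   91.6645249  116.44137508]
slot edge ang world -0.37265934249990956 mid [522.00305671  63.44858996 118.43053165]
```

The fit is consistent: the panel measures 262×242 mm (expected 264×244), the hinge line is at z≈80, and the tilt is 0.185. The slot is at 0.285 rad. Next I'll check IK along the whole plan and close the fingers.

```bash
cat >> h.py <<'E'
from scipy.spatial.transform import Rotation as Rot
YAW=-0.0911; C0=np.array([519.1,77.2]); PR=np.array([500.9,-11.5])
def quat(th,sgn=1):
    z=sgn*np.array([np.cos(th),np.sin(th),0]); x=np.array([0,0,-1.]); y=np.cross(z,x)
    q=Rot.from_matrix(np.c_[x,y,z]).as_quat(); return [q[3],q[0],q[1],q[2]]
def u(th): return np.array([np.cos(th),np.sin(th)])
def cw(th): return np.array([np.sin(th),-np.cos(th)])
E
python3 - <<'E'
from rig import bot
from h import *
print(bot.current_t(), bot.current_width())
for s in (1,-1):
  print("push",s,bot.solve_ik([*PR,120],quat(-.376,s)))
  for side in (1,-1):
    print(s,side)
    for th in (-.376,-1.0,-1.662,-1.75):
      for off in (0,5):
        p=C0+side*(28*u(th)+off*cw(th)); q=bot.solve_ik([*p,105],quat(th,s)); print(th,off,None if q is None else np.round(q,2))
E
```

```text
0.15 85.69447783260279
push 1 [ 0.19343839  0.46647918 -0.37494506  2.01117835  0.25589348  0.70854458
 -0.71668883]
1 1
-0.376 0 [ 0.08  0.55 -0.43  1.91  0.33  0.75 -0.91]
-0.376 5 [ 0.09  0.55 -0.43  1.91  0.32  0.75 -0.9 ]
-1.0 0 [ 0.02  0.52 -0.31  1.94  0.24  0.71 -1.43]
-1.0 5 [ 0.03  0.52 -0.31  1.95  0.23  0.71 -1.42]
-1.662 0 [-0.08  0.49 -0.15  1.99  0.11  0.67 -1.96]
-1.662 5 [-0.09  0.49 -0.15  2.    0.11  0.66 -1.97]
-1.75 0 [-0.11  0.49 -0.12  2.    0.09  0.66 -2.03]
-1.75 5 [-0.11  0.49 -0.12  2.01  0.09  0.65 -2.04]
1 -1
-0.376 0 [ 0.13  0.52 -0.58  2.02  0.43  0.72 -1.09]
-0.376 5 [ 0.13  0.52 -0.59  2.02  0.43  0.73 -1.11]
-1.0 0 [-0.01  0.51 -0.4   1.99  0.3   0.7  -1.6 ]
-1.0 5 [-0.02  0.51 -0.4   1.98  0.3   0.7  -1.6 ]
-1.662 0 [-0.17  0.51 -0.16  1.96  0.13  0.69 -2.08]
-1.662 5 [-0.17  0.52 -0.16  1.94  0.12  0.69 -2.07]
-1.75 0 [-0.19  0.51 -0.14  1.95  0.11  0.69 -2.14]
-1.75 5 [-0.19  0.52 -0.13  1.94  0.1   0.69 -2.14]
push -1 [ 0.71419043  0.75637019 -1.29339317  1.99475877  0.84507568  1.08092496
  1.79453692]
-1 1
-0.376 0 [ 0.53  0.85 -1.29  1.89  0.91  1.16  1.65]
-0.376 5 [ 0.54  0.85 -1.29  1.9   0.91  1.15  1.66]
-1.0 0 [ 0.48  0.72 -1.08  1.92  0.77  0.98  1.18]
-1.0 5 [ 0.48  0.71 -1.08  1.94  0.77  0.98  1.18]
-1.662 0 [ 0.32  0.58 -0.76  1.97  0.56  0.81  0.72]
-1.662 5 [ 0.33  0.58 -0.77  1.99  0.56  0.8   0.71]
-1.75 0 [ 0.32  0.58 -0.75  1.98  0.55  0.8   0.64]
-1.75 5 [ 0.32  0.57 -0.76  1.99  0.55  0.79  0.63]
-1 -1
-0.376 0 [ 0.51  0.79 -1.29  2.01  0.89  1.07  1.56]
-0.376 5 [ 0.5   0.79 -1.29  2.    0.89  1.08  1.55]
-1.0 0 [ 0.39  0.69 -1.08  1.98  0.76  0.95  1.07]
-1.0 5 [ 0.39  0.69 -1.08  1.97  0.76  0.95  1.07]
-1.662 0 [ 0.22  0.6  -0.77  1.94  0.57  0.83  0.62]
-1.662 5 [ 0.22  0.61 -0.78  1.93  0.57  0.84  0.62]
-1.75 0 [ 0.22  0.61 -0.78  1.94  0.57  0.83  0.53]
-1.75 5 [ 0.22  0.61 -0.77  1.92  0.57  0.84  0.54]
```

```bash
python3 - <<'E'
from rig import bot
from h import *
bot.grab(); print(bot.current_t(), bot.current_width())
bot.move_pose([*PR,190],quat(-.376)); print(bot.current_t(),bot.current_tool_pos(),bot.current_ft_force())
bot.movel([*PR,140],feed=100); print(bot.current_t(),bot.current_tool_pos(),bot.current_ft_force())
z=140
while z>92:
    z-=4; bot.movel([*PR,z],feed=60); f=bot.current_ft_force(); print(z,np.round(bot.current_tool_pos()[2],1),np.round(f,1),round(bot.current_t(),2))
    if f[2]>14: break
snap(bot,"scene","s1")
snap(bot,"top","t1")
E
python3 -c "
import cv2
im=cv2.imread('pics/s1.png');cv2.imwrite('pics/s1c.png',cv2.resize(im[80:290,130:350],None,fx=2.8,fy=2.8))"
```

```text
0.9167 -0.1784135507873896
3.4667 [501.05407397 -12.50748575 189.93129824] [-1.0864211  -0.13403995  0.26193371]
4.1167 [501.12224855 -11.53059784 140.24520228] [-0.29464185  0.20552731 -0.00534395]
136 136.2 [-0.3  0.4 -0.4] 4.37
132 131.8 [ 0.2 -0.2  0.7] 4.62
128 127.7 [ 0.1 -0.4 -0.5] 4.87
124 123.7 [-0.3  0.6 -0.4] 5.12
120 119.8 [0.4 0.1 0. ] 5.37
116 115.7 [ 0.5 -0.4 -0.3] 5.62
112 111.8 [-0.1 -0.5  0.3] 5.87
108 107.8 [ 0.7 -0.8 -0.2] 6.12
104 103.8 [ 0.6 -0.1 -0.1] 6.37
100 99.7 [-0.8  0.6  0.7] 6.62
96 95.7 [-0.3 -0.6 -0.5] 6.87
92 91.7 [0.1 0.5 0.2] 7.12
```

View pics/s1c.png

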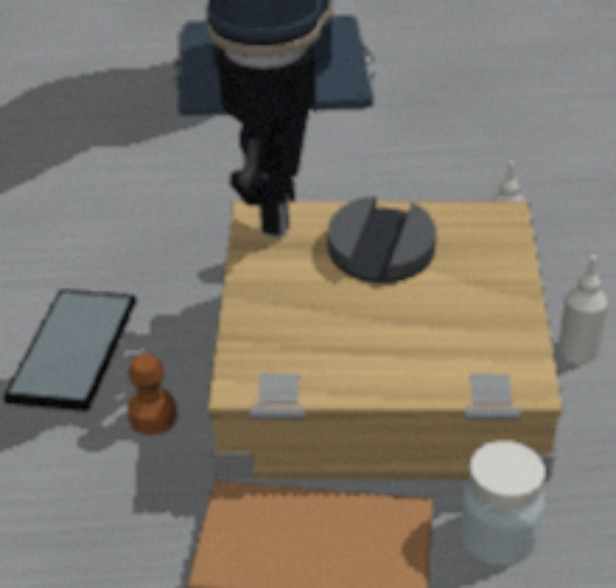

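```bash
cat > pl.py <<'E'
from h import *
import sys
P=cloud(sys.argv[1])
c,s=np.cos(YAW),np.sin(YAW); X=P-np.array([580.8,71.6,0]); lx=c*X[...,0]+s*X[...,1]; ly=-s*X[...,0]+c*X[...,1]; z=P[...,2]
for nm,y0,y1 in [("left",60,125),("mid",-20,20),("right",-125,-60)]:
    for x0 in (-115,-90,-60,-30,0,30,60,90):
        k=(lx>x0-6)&(lx<x0+6)&(ly>y0)&(ly<y1)&(z>60)&(z<160)
        print(nm,x0,k.sum(),np.median(z[k]).round(1) if k.any() else None)
E
python3 pl.py t1; python3 -c "
import cv2
im=cv2.imread('pics/t1.png');cv2.imwrite('pics/t1c.png',cv2.resize(im[135:285,165:315],None,fx=4,fy=4))"
```

```text
left -115 112 102.5
left -90 132 100.5
left -60 128 97.8
left -30 126 94.6
left 0 123 92.0
left 30 121 89.1
left 60 116 86.1
left 90 117 83.8
mid -115 70 102.6
mid -90 82 106.7
mid -60 79 103.4
mid -30 82 100.1
mid 0 76 92.1
mid 30 71 89.4
mid 60 71 86.2
mid 90 73 83.4
right -115 9 102.7
right -90 0 None
right -60 0 None
right -30 0 None
right 0 83 91.9
right 30 121 89.0
right 60 116 86.0
right 90 117 83.8
```

View pics/t1c.png

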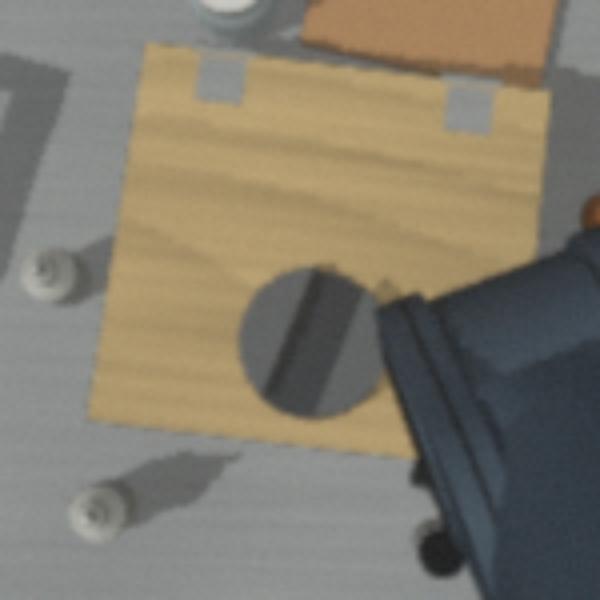

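Run:
```python
from h import *
P=cloud("s1")
for v in range(150,172,2): print(v,[tuple(P[v,x].round(0).astype(int)) for x in (224,226,228,230,232)])
im=cv2.imread('pics/s1.png');cv2.imwrite('pics/s1d.png',cv2.resize(im[125:185,195:275],None,fx=9,fy=9,interpolation=cv2.INTER_CUBIC))
from rig import bot
print(bot.current_tool_pos(),bot.current_orientation(),quat(-.376))
```

```text
150 [(np.int64(549), np.int64(-21), np.int64(170)), (np.int64(538), np.int64(-16), np.int64(162)), (np.int64(529), np.int64(-12), np.int64(156)), (np.int64(518), np.int64(-7), np.int64(148)), (np.int64(500), np.int64(-2), np.int64(136))]
152 [(np.int64(540), np.int64(-21), np.int64(158)), (np.int64(538), np.int64(-17), np.int64(157)), (np.int64(528), np.int64(-12), np.int64(149)), (np.int64(510), np.int64(-7), np.int64(137)), (np.int64(501), np.int64(-2), np.int64(131))]
154 [(np.int64(509), np.int64(-22), np.int64(132)), (np.int64(514), np.int64(-17), np.int64(134)), (np.int64(514), np.int64(-12), np.int64(134)), (np.int64(514), np.int64(-7), np.int64(134)), (np.int64(501), np.int64(-3), np.int64(125))]
156 [(np.int64(512), np.int64(-22), np.int64(128)), (np.int64(515), np.int64(-17), np.int64(130)), (np.int64(516), np.int64(-12), np.int64(130)), (np.int64(509), np.int64(-8), np.int64(125)), (np.int64(500), np.int64(-3), np.int64(118))]
158 [(np.int64(513), np.int64(-22), np.int64(123)), (np.int64(515), np.int64(-17), np.int64(124)), (np.int64(516), np.int64(-13), np.int64(124)), (n
[... 1027 characters left out ...]
nt64(100))]
168 [(np.int64(520), np.int64(-24), np.int64(99)), (np.int64(520), np.int64(-19), np.int64(98)), (np.int64(521), np.int64(-14), np.int64(99)), (np.int64(519), np.int64(-9), np.int64(97)), (np.int64(521), np.int64(-4), np.int64(98))]
170 [(np.int64(527), np.int64(-24), np.int64(98)), (np.int64(527), np.int64(-19), np.int64(98)), (np.int64(527), np.int64(-14), np.int64(97)), (np.int64(527), np.int64(-9), np.int64(97)), (np.int64(527), np.int64(-5), np.int64(97))]
[500.77007777 -11.55494744  91.88049909] [ 0.69453024  0.13210107  0.69476796 -0.13219127] [np.float64(0.6946475516746787), np.float64(0.13215437545679157), np.float64(0.6946475516746787), np.float64(-0.13215437545679157)]
```

View pics/s1d.png

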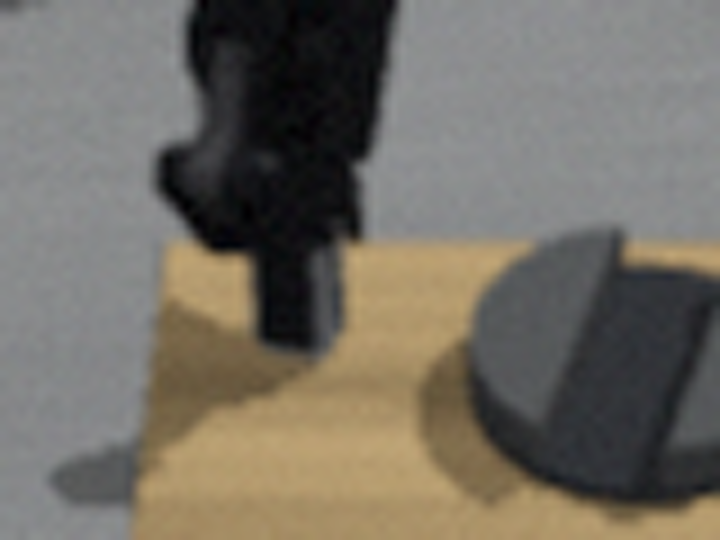

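Run:
```python
from h import *
d,K,R,t=load("wrist0"); P=cloud("wrist0"); print("cam",-R.T@t)
print(P[100:220:30,60:350:60,2].round(1))
print("finger tips",[P[v,u_].round(0) for v,u_ in [(250,160),(250,355),(270,160),(270,360),(285,150)]])
from rig import bot
print(bot.current_width(),bot.current_ft_force(),bot.current_tool_pos())
snap(bot,"wrist","w1")
P=cloud("w1")
for v in range(20,384,40): print(v,P[v,::64,2].round(0))
```

```text
cam [ 246.39271897 -631.92377803  374.07553448]
[[ 2.8  1.4  0.3  1.   1.3]
 [ 1.5  0.   1.7  0.4  2. ]
 [-0.5  0.5  2.   1.   1.1]
 [ 1.7  2.   1.6  0.9  1. ]]
finger tips [array([ 173., -606.,  254.]), array([ 195., -691.,  254.]), array([ 167., -609.,  259.]), array([ 192., -691.,  264.]), array([ 168., -609.,  273.])]
0.19480542989435695 [-0.02062119  0.96759588  0.51354771] [500.77007777 -11.55494744  91.88049909]
20 [  2.   0. 108. 104. 101. 100.  92.  90.]
60 [  2.   2. 107. 105. 102. 100.  91.  88.]
100 [  0.   1. 103. 120. 116. 115.  92.  89.]
140 [  1.   2. 104. 120. 116.  96.  92.  89.]
180 [  1.   2.   1. 101. 100.  95.  92.  90.]
220 [  2.   1.   1. 103.  99.  94.  92.  90.]
260 [  1.   1.  67. 103. 132.  96.  94.  26.]
300 [  2.   1.   0. 156. 138. 155.   1.  58.]
340 [  0.   0. 175. 181.   1. 181. 174. 177.]
380 [189. 187. 177. 195. 188. 196. 175. 243.]
```

View pics/w1.png

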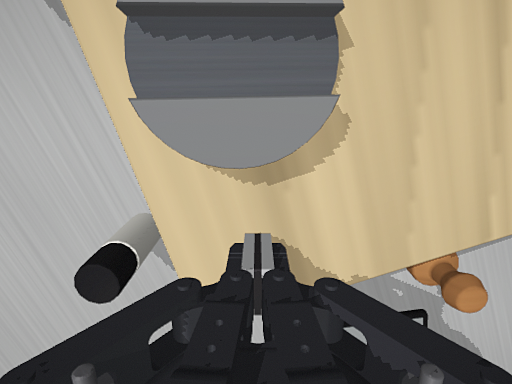

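The fingertip is on the panel at z≈99 while the TCP reads 92, so the closed tip stands about 7 mm above the reported TCP, not 17 mm ahead of it as the spec says. The lateral position agrees. The panel is part-way down, at about 0.097 rad. I'll carry on in small steps, watching force, effort and position lag.

```bash
python3 - <<'E'
from rig import bot
from h import *
e0=np.array(bot.current_effort())
z=92
while z>78:
    z-=2; bot.movel([*PR,z],feed=60); f=bot.current_ft_force(); print(z,np.round(bot.current_tool_pos()[2],2),np.round(f,1),(np.array(bot.current_effort())-e0).round(1),round(bot.current_t(),2))
    if f[2]>12: break
snap(bot,"top","t2"); snap(bot,"scene","s2")
E
python3 pl.py t2 | grep -v right
```

```text
90 89.91 [-0.4 -0.2  0.3] [ 0.  -0.   0.   0.2  0.  -0.  -0. ] 7.52
88 87.9 [-0.3  0.1  0.7] [ 0.  -0.2  0.   0.3  0.  -0.  -0. ] 7.77
86 85.87 [0.7 0.7 0.4] [ 0.  -0.3  0.1  0.4  0.  -0.  -0. ] 8.02
84 83.87 [-0.4 -0.1  0.2] [ 0.  -0.5  0.1  0.6  0.  -0.  -0. ] 8.27
82 81.87 [0.4 0.7 0.6] [ 0.  -0.6  0.1  0.7  0.  -0.  -0. ] 8.52
80 79.86 [-0.1 -0.   0.5] [ 0.  -0.7  0.1  0.8  0.  -0.  -0. ] 8.77
78 77.87 [-0.6 -1.8 -0.2] [ 0.  -0.9  0.1  0.9  0.  -0.  -0. ] 9.02
left -115 120 86.7
left -90 127 86.2
left -60 126 85.3
left -30 126 84.2
left 0 120 83.5
left 30 120 82.9
left 60 118 82.1
left 90 116 81.5
mid -115 76 86.7
mid -90 79 92.5
mid -60 79 90.6
mid -30 78 89.9
mid 0 77 83.9
mid 30 71 83.1
mid 60 73 81.9
mid 90 69 81.4
```

```bash
python3 - <<'E'
from rig import bot
from h import *
e0=np.array(bot.current_effort())
z=78
while z>70:
    z-=1; bot.movel([*PR,z],feed=60); f=bot.current_ft_force(); zz=bot.current_tool_pos()[2]; print(z,np.round(zz,2),np.round(f,1),(np.array(bot.current_effort())-e0).round(1),round(bot.current_t(),2))
    if f[2]>12 or zz-z>1: break
snap(bot,"top","t3"); snap(bot,"scene","s3")
E
python3 pl.py t3 | grep -v right
```

```text
77 76.95 [ 0.5  0.4 -1. ] [ 0.   0.1  0.   0.1  0.  -0.  -0. ] 9.37
76 75.93 [ 0.  -0.8  1. ] [ 0.   0.   0.   0.   0.  -0.1 -0. ] 9.62
75 74.92 [-0.3 -0.7  0.6] [ 0.  -0.2  0.   0.2  0.  -0.  -0. ] 9.87
74 73.92 [ 0.3 -0.4  0.3] [ 0.  -0.3  0.   0.3  0.   0.  -0. ] 10.12
73 72.91 [ 0.  -0.3  0.4] [ 0.  -0.3  0.   0.3 -0.   0.  -0. ] 10.37
72 72.26 [-2.2  0.5  6.9] [-0.   2.5  0.3  0.6  0.1 -0.5 -0. ] 10.62
71 72.15 [-5.5 -0.4 20.3] [-0.2  8.6  0.8  1.   0.4 -1.7 -0. ] 10.87
left -115 120 80.4
left -90 126 80.6
left -60 124 80.2
left -30 120 80.3
left 0 120 80.7
left 30 118 80.3
left 60 118 80.1
left 90 117 80.6
mid -115 76 80.4
mid -90 77 86.5
mid -60 79 85.7
mid -30 75 85.8
mid 0 75 80.2
mid 30 73 80.3
mid 60 72 80.6
mid 90 73 80.6
```

The panel is flush: all readings are within 80.1–80.7 mm, with a firm 20 N reaction. I'll retract and hover over the slot end, then check alignment with the wrist camera.

```bash
python3 - <<'E'
from rig import bot
from h import *
bot.movel([*PR,125],feed=150)
th=-.376
bot.movel([*(C0+28*u(th)),125],feed=150,frame=quat(th)) 
print(bot.current_t(),bot.current_tool_pos(),bot.current_ft_force())
snap(bot,"wrist","w4"); snap(bot,"top","t4"); snap(bot,"scene","s4")
im=cv2.imread('pics/s4.png');cv2.imwrite('pics/s4c.png',cv2.resize(im[110:190,200:320],None,fx=6,fy=6,interpolation=cv2.INTER_CUBIC))
E
python3 pl.py t4 | grep left
```

```text
12.225 [544.42969524  65.97477686 124.40577668] [-0.27398856 -0.87807598 -1.52876598]
left -115 122 80.1
left -90 126 80.6
left -60 98 80.2
left -30 62 80.7
left 0 30 79.9
left 30 13 80.5
left 60 114 80.3
left 90 122 80.8
```

View pics/w4.png

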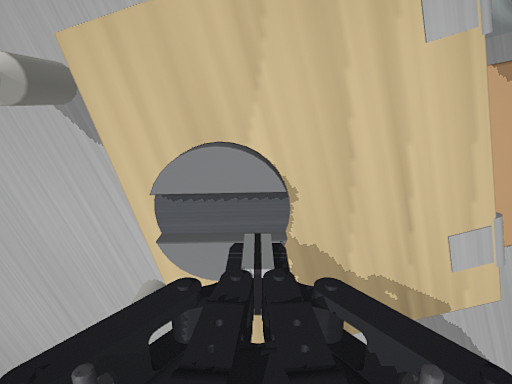

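View pics/s4c.png

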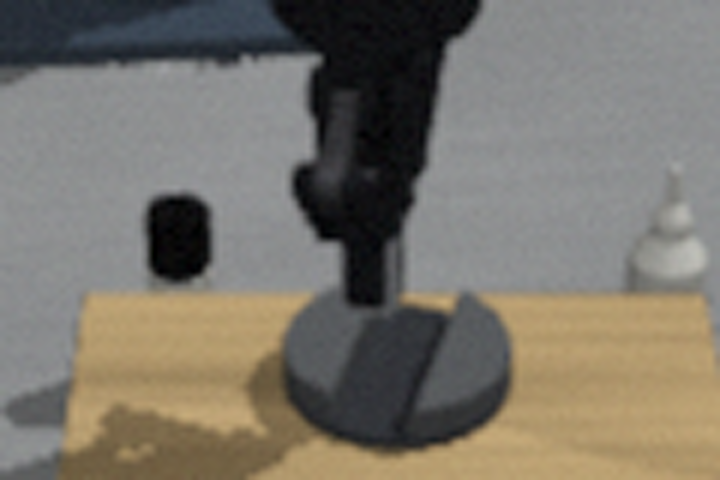

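Wrist view: the slot runs almost parallel to the image rows (edge from (152,194) to (286,191)). I'll project these edges onto the head-top plane.

Run:
```python
from h import *
d,K,R,t=load("w4"); im=cv2.imread("pics/w4.png")
cv2.imwrite("pics/w4c.png",cv2.resize(im[130:290,140:300],None,fx=3.75,fy=3.75,interpolation=cv2.INTER_CUBIC))
def ray(a,b,z):
    r=R.T@np.array([(a-K[0,2])/K[0,0],(b-K[1,2])/K[1,1],1]); o=-R.T@t; return (o+r*(z-o[2])/r[2])[:2]
a,b=ray(152,194,99),ray(286,191,99); print(a,b,np.arctan2(*(b-a)[::-1]))
L=(b-a)/np.linalg.norm(b-a); n=np.array([-L[1],L[0]]); print("axis dist to upper edge",(a-C0)@n)
c_,d_=ray(160,242,99),ray(225,242,99); print(c_,d_,np.arctan2(*(d_-c_)[::-1]),(c_-C0)@n)
# head top circle from depth cloud
P=cloud("w4"); k=(np.abs(P[...,2]-99)<3); k[232:,]=0; k&=(np.hypot(P[...,0]-C0[0],P[...,1]-C0[1])<60)
cnt=P[k]; print(k.sum(),cnt[:,0].min(),cnt[:,0].max(),cnt[:,1].min(),cnt[:,1].max())
```

```text
[490.35604023 108.79282953] [568.18916723  80.14082242] -0.35272615316093275
axis dist to upper edge 19.717985293463634
[479.94773961  77.61328549] [519.3678979   62.05994593] -0.3758018385716301 -13.137596896099916
4959 489.58192942735417 568.7387901572641 79.03886381021546 124.94020170056989
```

View pics/w4c.png

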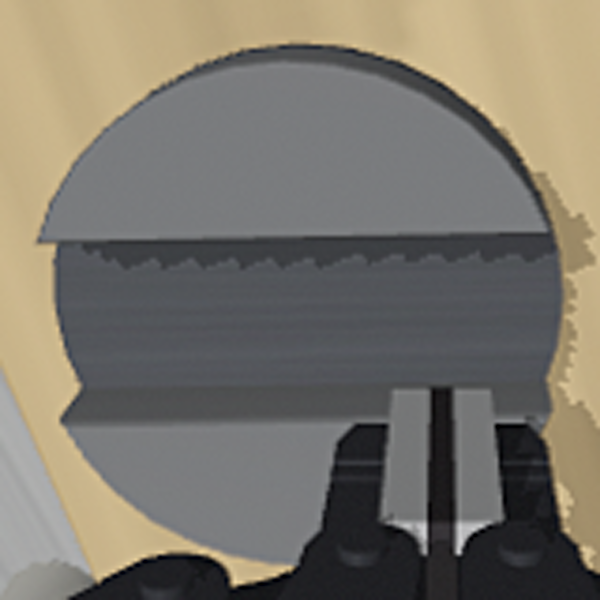

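The two cameras differ by about 3–5 mm on the axis, so I'll take a middle value of (521.5, 79.2) with slot angle −0.366. Then I'll descend, watching force.

```bash
sed -i 's/^YAW=.*/YAW=-0.0911; C0=np.array([521.5,79.2]); PR=np.array([500.9,-11.5])/' h.py
python3 - <<'E'
from rig import bot
from h import *
th=-.366; p=C0+28*u(th)
bot.movel([*p,110],feed=100,frame=quat(th))
for z in (96,90,86,82,80):
    bot.movel([*p,z],feed=60); f=bot.current_ft_force(); print(z,np.round(bot.current_tool_pos(),1),np.round(f,1),round(bot.current_t(),2))
    if np.linalg.norm(f)>8: break
# lateral probing toward the clockwise wall
for off in (2,4,5,6,7,8):
    bot.movel([*(p+off*cw(th)),z],feed=60); f=np.array(bot.current_ft_force()); print(off,np.round(bot.current_tool_pos(),1),np.round(f,1),(f[:2]@cw(th)).round(1),round(bot.current_t(),2))
    if np.linalg.norm(f)>2.8: break
snap(bot,"wrist","w5"); snap(bot,"scene","s5")
im=cv2.imread('pics/s5.png');cv2.imwrite('pics/s5c.png',cv2.resize(im[110:190,200:320],None,fx=6,fy=6,interpolation=cv2.INTER_CUBIC))
E
```

```text
96 [547.3  69.1  95.6] [ 0.5 -0.2  0.2] 13.06
90 [547.4  69.2  89.7] [-0.6  0.4 -0.7] 13.31
86 [547.5  69.2  85.8] [-0.1 -0.8 -0.6] 13.56
82 [547.5  69.2  81.8] [-0.   0.1  0.3] 13.81
80 [547.6  69.2  79.9] [-0.7  0.7  0.6] 14.06
2 [546.9  67.1  80. ] [ 0.  -0.2  0.7] 0.1 14.31
4 [546.2  65.2  80. ] [-0.4  0.4  0.6] -0.2 14.56
5 [545.9  64.7  80.1] [ 0.4  1.4 -0.5] -1.4 14.81
6 [545.7  64.4  80.1] [-0.1  4.  -0.4] -3.7 15.06
```

View pics/s5c.png

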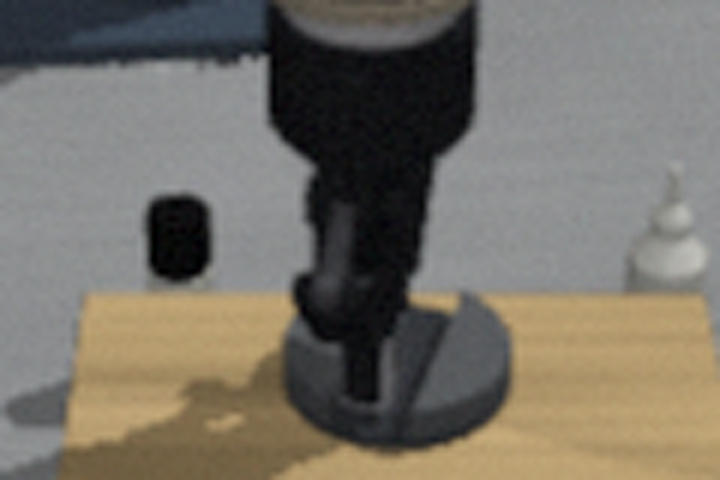

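View pics/w5.png

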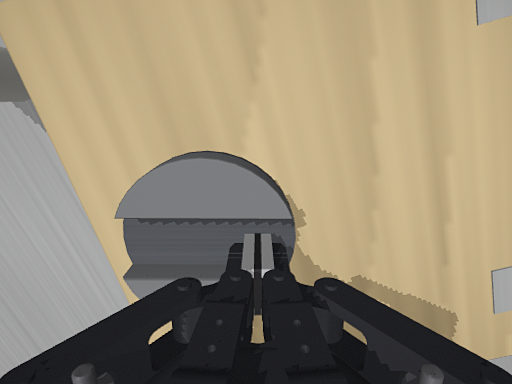

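The tip is in the slot and touches the clockwise wall at the expected offset (about 4.6 mm). Now I'll turn it.

Run:
```python
from rig import bot
from h import *
ths=list(np.arange(-.466,-1.6,-.1))+[-1.60,-1.63,-1.662]
for th in ths:
    bot.movel([*(C0+28*u(th)+6*cw(th)),80.5],feed=60,frame=quat(th)); f=np.array(bot.current_ft_force()); tp=bot.current_tool_pos()
    print(round(th,3),np.round(tp,1),np.round(f,1),"t",(f[:2]@cw(th)).round(1),"r",(f[:2]@u(th)).round(1),round(bot.current_t(),2))
    if np.linalg.norm(f)>25: break
snap(bot,"wrist","w6"); snap(bot,"scene","s6")
im=cv2.imread('pics/s6.png');cv2.imwrite('pics/s6c.png',cv2.resize(im[110:190,200:320],None,fx=6,fy=6,interpolation=cv2.INTER_CUBIC))
```

```text
-0.466 [543.6  61.8  80.4] [-0.4  4.6 -1.2] t -3.9 r -2.4 15.41
-0.566 [541.9  59.9  80.5] [-0.3  5.7 -1.7] t -4.6 r -3.3 15.66
-0.666 [540.   58.1  80.6] [ 1.8  5.4 -2.3] t -5.4 r -1.9 15.91
-0.766 [537.9  56.3  80.6] [ 1.3  5.6 -1.8] t -5.0 r -2.9 16.16
-0.866 [535.7  54.9  80.7] [ 2.1  6.4 -1.5] t -5.7 r -3.5 16.41
-0.966 [533.3  53.6  80.8] [ 2.2  6.2 -0.8] t -5.4 r -3.9 16.66
-1.066 [530.9  52.6  80.8] [ 4.   5.2 -0.7] t -6.0 r -2.6 16.91
-1.166 [528.3  51.8  80.9] [ 3.4  5.2 -0.6] t -5.2 r -3.4 17.16
-1.266 [525.7  51.4  81. ] [ 3.8  4.6 -0.8] t -5.0 r -3.2 17.41
-1.366 [523.   51.1  81. ] [ 4.8  4.8 -0.6] t -5.7 r -3.7 17.66
-1.466 [520.2  51.1  81.1] [4.7 3.5 0.3] t -5.0 r -3.0 17.91
-1.566 [517.5  51.4  81.1] [ 4.4  3.2 -0.6] t -4.4 r -3.2 18.16
-1.6 [516.8  51.5  81.1] [ 5.4  1.6 -1. ] t -5.3 r -1.8 18.41
-1.63 [516.   51.6  81.1] [ 6.9  2.9 -1.6] t -6.7 r -3.3 18.66
-1.662 [515.9  51.4  81.2] [ 7.8  0.2 -1.7] t -7.8 r -0.9 18.91
```

View pics/s6c.png

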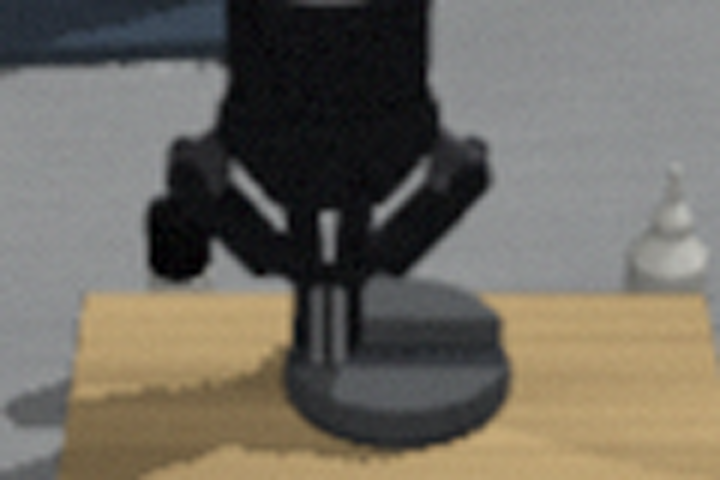

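View pics/w6.png

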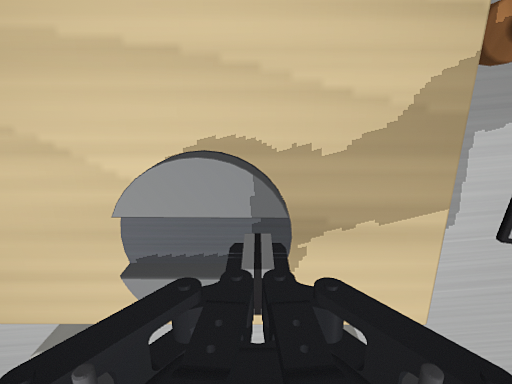

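The slot is now nearly parallel to the front edge and the force is rising. I'll press on to a firm stop.

```bash
python3 - <<'E'
from rig import bot
from h import *
th=-1.662
for off in (7,8,9,10,11,12,13):
    bot.movel([*(C0+28*u(th)+off*cw(th)),80.5],feed=60); f=np.array(bot.current_ft_force()); tp=bot.current_tool_pos()
    print(off,np.round(tp,2),np.round(f,1),"t",(f[:2]@cw(th)).round(1),round(bot.current_t(),2))
    if np.linalg.norm(f)>22: break
# back off, rise
bot.movel([*(C0+28*u(th)+1*cw(th)),80.5],feed=60)
print(bot.current_ft_force(),bot.current_tool_pos())
bot.movel([*(C0+28*u(th)+1*cw(th)),140],feed=120)
bot.movel([*(C0+28*u(th)+1*cw(th)-np.array([40,80])),180],feed=200)
print(bot.current_t(),bot.current_ft_force())
snap(bot,"wrist","w7"); snap(bot,"scene","s7"); snap(bot,"top","t7")
im=cv2.imread('pics/s7.png');cv2.imwrite('pics/s7c.png',cv2.resize(im[80:290,130:350],None,fx=2.8,fy=2.8,interpolation=cv2.INTER_CUBIC))
E
python3 pl.py t7
```

```text
7 [515.8   51.45  81.31] [10.1  0.4 -5.4] t -10.1 19.26
8 [515.78  51.47  81.41] [13.2 -0.3 -7.1] t -13.1 19.51
9 [515.72  51.51  81.54] [16.4 -1.2 -8.7] t -16.5 19.76
10 [515.72  51.54  81.73] [18.1 -1.1 -9.6] t -18.1 20.01
11 [515.65  51.6   81.96] [ 21.3  -1.5 -10.6] t -21.4 20.26
[-0.15606803  0.74599166 -0.16847921] [517.14881889  50.82529325  80.22868958]
21.8667 [ 0.97515976 -0.35677698  0.5394329 ]
left -115 122 80.9
left -90 126 81.0
left -60 123 80.9
left -30 121 80.9
left 0 123 80.5
left 30 120 80.8
left 60 121 80.2
left 90 115 80.6
mid -115 77 81.4
mid -90 81 100.1
mid -60 79 85.4
mid -30 78 100.2
mid 0 76 80.5
mid 30 72 80.7
mid 60 71 80.3
mid 90 74 80.3
right -115 33 80.1
right -90 0 None
right -60 54 81.0
right -30 66 80.6
right 0 121 80.7
right 30 116 80.2
right 60 113 80.7
right 90 117 80.7
```

View pics/s7c.png

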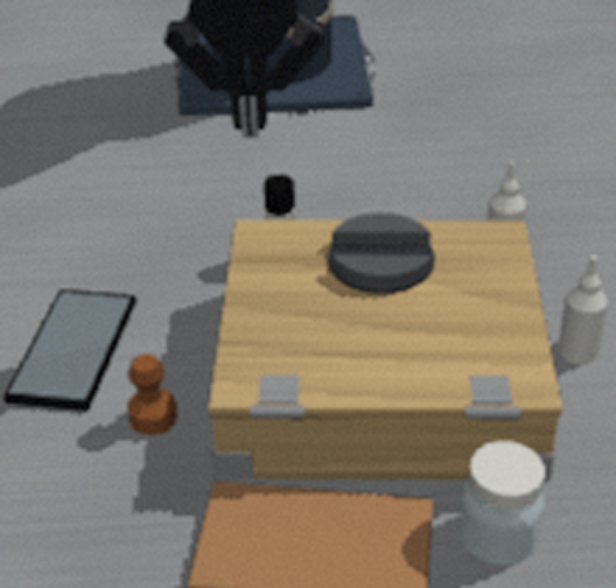

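View pics/w7.png

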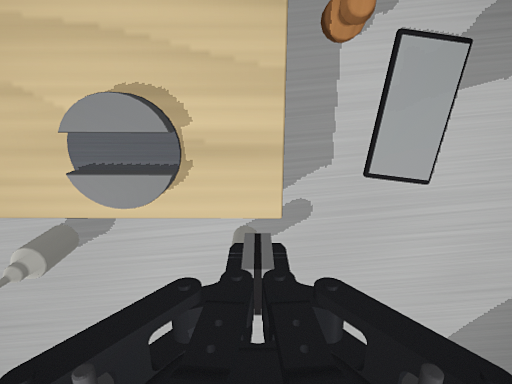

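View pics/t7.png

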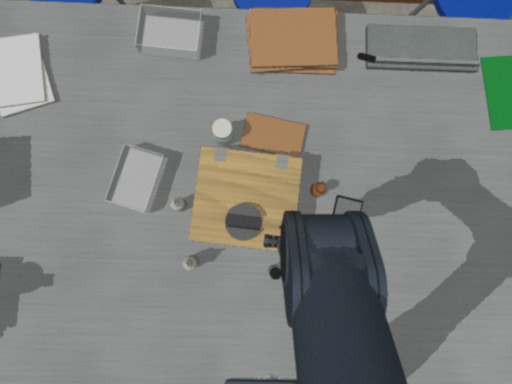

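The slot is parallel to the front edge (both horizontal in the wrist view) and the stop was firm at 21 N. The front edge reads about 0.5–1 mm higher than before, probably because the tip dragged upward in the slot. There is time left, so I'll press the panel down once more and re-check.

```bash
python3 - <<'E'
from rig import bot
from h import *
bot.movel([*PR,120],feed=200)
bot.movel([*PR,76],feed=100)
for z in (74,73,72.5,72,71.5,71,70.5):
    bot.movel([*PR,z],feed=60); f=bot.current_ft_force(); print(z,bot.current_tool_pos()[2].round(2),np.round(f,1),round(bot.current_t(),2))
    if f[2]>16: break
bot.movel([*PR,120],feed=150)
bot.movel([440,-60,200],feed=200)
print(bot.current_t(),bot.current_ft_force())
snap(bot,"wrist","w8"); snap(bot,"top","t8"); snap(bot,"top","t9")
E
python3 pl.py t8|grep -v right;python3 pl.py t9|grep -v right
```

```text
74 74.43 [-0.2  0.3 -0. ] 23.34
73 73.05 [-0.3 -0.5  0.3] 23.59
72.5 72.51 [-0.5  0.6  0.9] 23.84
72 72.29 [-2.4  0.7  6. ] 24.09
71.5 72.23 [-2.3  0.3 13.1] 24.34
71 72.17 [-5.2  0.3 19.7] 24.59
25.775 [-0.14991627  0.29635317 -0.30435811]
left -115 121 80.1
left -90 125 80.6
left -60 123 80.6
left -30 121 80.5
left 0 118 80.4
left 30 120 80.3
left 60 116 80.7
left 90 118 80.8
mid -115 76 80.4
mid -90 81 99.2
mid -60 76 85.2
mid -30 78 99.6
mid 0 75 80.2
mid 30 73 80.2
mid 60 73 80.8
mid 90 73 80.3
left -115 120 80.0
left -90 127 80.7
left -60 123 80.1
left -30 122 80.2
left 0 122 80.2
left 30 118 80.5
left 60 120 80.3
left 90 119 80.6
mid -115 75 79.6
mid -90 81 99.3
mid -60 79 85.6
mid -30 75 99.3
mid 0 75 80.6
mid 30 74 80.3
mid 60 73 80.6
mid 90 73 80.3
```

View pics/w8.png

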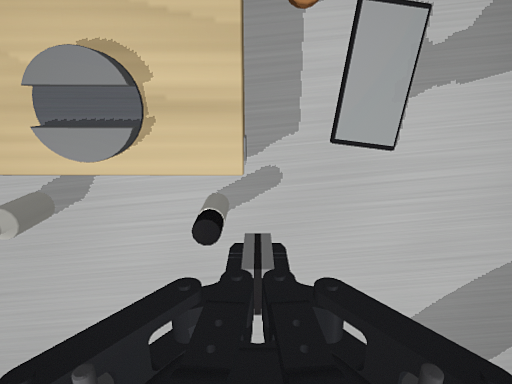

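The panel reads flush again (80.0–80.8 mm). The slot edge (22,85)–(130,85) is parallel to the front edge (0,176)–(244,175), the bystanders are in place, and the arm is clear.

```bash
python3 -c "
from rig import bot
bot.sign_off(); print(bot.current_t())"
```

```text
the job is handed in; nothing more can be done
the job is handed in; nothing more can be done
```

The panel is shut flush, the fastener is turned clockwise to its stop, and the job was handed in after about 26 s of the 45 s. No verdict was reported.

**What I did:** With the closed fingertips I pushed the panel down at panel_right until it met a firm 20 N. Then I set the tips in the slot and turned the fastener from about 0.28 rad. At the stop the force rose to 21 N with almost no further movement. I backed off, pressed the panel down once more, and moved the arm clear.

**Last checks:**
- **Panel:** depth readings on the left and middle of the top were about 79.6–80.8 mm against the 80 mm expected. The right front was not in my last printout, but I had just pressed there to 19.7 N.
- **Fastener:** the slot is parallel to the front edge in the wrist view.
- **Other things on the table:** those visible in the last views (glue stick, stamp, phone, bottles, jar, packet, tub) look unmoved. I judged this by eye.

**What disagreed:**
- **Fingertip position:** the closed tips stood about 8 mm above the reported TCP, not 17 mm ahead of it. I used the measured value.
- **Fastener axis:** the top and wrist cameras differed by 3–5 mm, so I used a middle value. It fitted when the tip touched the slot wall.
- **Panel after turning:** the front edge read about 0.5–1 mm high, with 10 N of upward drag during the final push. The second press brought it back to flush.

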